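Scan a stud terminal and snap its cap home

TASK

On the mounting plate, one of the three stud terminals is still bare. First lift the black stick scanner out of its blue rest and hold it still for a second, pointing straight down about 7 cm above the barcode label of the bare terminal, then stand the scanner back in its rest and let go of it. Then push the orange snap cap straight down over the bare brass stud, past the click, until its rim sits flat on the white seat, and finish while your fingers still hold the cap and press it firmly down (about 12 N), without letting go; leave the screwdriver, tape roll and contactor where they are.

Things in the scene. Friction and masses are not known exactly. Their poses are not given: they have to be found in the camera images.
- panel: Fixed white plate 300 x 290 x 6 mm on the table, turned a little; origin at the centre of its underside, x from the robot across the plate, y along the row of terminals. A white wiring duct, top 56 mm over the table, stands along its far edge, x = 108 to 148 mm. Three stud terminals stand at y = -70, 0 and 70 mm, in any order, axes parallel to the plate's.
- terminal_bare: The terminal without a cap: fixed grey block 125 (x) x 48 (y) x 38 mm on the plate, origin at the centre of its underside (6 mm over the table). Its bare brass snap stud stands upright at x = +25 mm, its barcode label is on the top face at x = -37 mm.
- label (a point): Centre of the white barcode label, 40 x 36 mm, on the top face of the bare terminal, 45 mm over the table, on the robot's side of the stud. The other two terminals carry like labels, which are not wanted.
- seat: White fixed disc of 42 mm diameter round the foot of the bare stud; origin at the centre of its upper face, 46 mm over the table, on the stud's axis; z up. The brass stud rises 27 mm above this face: neck 13 mm diameter, a bulge of 18 mm diameter at 15 to 17 mm height, then a cone narrowing to 8 mm at the top.
- terminal_black: Fixed neighbour terminal, same block, with a black cap already fitted: cap 34 mm diameter at x = +25 mm, its top 90 mm over the table. Origin as for the bare terminal.
- terminal_brown: Fixed neighbour terminal, same block, with a brown cap already fitted: cap 34 mm diameter at x = +25 mm, its top 90 mm over the table.
- cap: Loose orange snap cap: cup 34 mm wide, 44 mm high, 60 g, standing mouth down; origin at the centre of its open rim, z up to its closed top. Mouth 26 mm, inner depth 39 mm. Beads inside snap over the stud: resistance starts with the rim 12 mm above the seat, peaks at 7 to 9 N at 9 mm, drops at 7 mm (click; the cap is then drawn down) and is nil near the seat, which is rigid. Pinch it from above, 30 mm above the rim.
- scanner: Black cordless stick scanner, a cylinder 30 mm in diameter and 140 mm long, 140 g, with a yellow band, standing upright in its rest; origin at the centre of its lower end (the red reading window), z along it upward; it reads along -z. Can be pinched from above 90 to 125 mm above its lower end.
- scanner_rest: Fixed blue open-topped square holder 60 x 60 x 60 mm on the table, inner width 52 mm, wall and floor 4 mm thick; origin at the centre of its underside.
- screwdriver: Bystander: loose screwdriver with red handle, about 200 mm long, lying on the table.
- tape_roll: Bystander: loose blue tape roll, 90 mm diameter, 19 mm high, lying flat; origin at the centre of its underside.
- contactor: Bystander: loose dark grey contactor 70 x 45 x 77 mm; origin at the centre of its underside.
Mind the look-alikes: they are no part of the job. Of the things like the cap, leave any that is green; of the rest the smaller one is meant. Of the things that look like the scanner, the smaller one is meant.

How it is judged:
On the way, in this order (a step that is already met when the one before it is completed fails the run):
1. the scanner is held still, pointing down at the bare terminal's label (horizontal distance between scanner and label below 0.018 m and z of scanner in the frame of label between 0.035 and 0.11 m and angle between scanner's own z axis and vertical below 0.2 rad and linear speed of scanner below 0.03 m/s and contact force between the fingers and scanner above 0.5 N), for 0.5 s.
2. the scanner stands in its rest again, let go (horizontal distance between scanner and scanner_rest below 0.022 m and z of scanner in the frame of scanner_rest below 0.015 m and angle between scanner's own z axis and vertical below 0.3 rad and contact force between the fingers and scanner below 0.1 N), for 0.2 s.
3. the cap is pressed past the click, its rim on the seat (z of cap in the frame of seat between -0.003 and 0.0025 m and horizontal distance between cap and seat below 0.004 m and angle between cap's own z axis and vertical below 0.1 rad), for 0.1 s.
At the end, for the whole second after the job is handed in: Cap past the click: rim within 2.5 mm of the seat and 4 mm of the stud's axis, upright to 0.1 rad, touched by the fingers and pressed on the seat with over 4 N through the last second; scanner untouched in its rest, within 22 mm of centre, lower end at most 15 mm above its underside, tilt under 0.3 (all of step 2 and all of step 3 and contact force between cap and seat above 4 N and contact force between the fingers and cap above 2 N); the arm keeps its last pose, push and grip.
It fails at once if the screwdriver is pushed away (distance of screwdriver from where it was at the start of the episode above 0.02 m).
It fails at once if the tape roll is pushed away (distance of tape_roll from where it was at the start of the episode above 0.02 m).
It fails at once if the contactor is pushed away (distance of contactor from where it was at the start of the episode above 0.02 m).
It also fails if it takes over 59 s, if anything falls off the work surface, if the arm or the gripper's body presses on something with over 40 N, if the wrist force passes 120 N, or if a joint passes its speed limit or range.

ROBOT

A 6-joint arm with a two-finger parallel gripper is mounted at the origin on the work surface. World frame = base frame: x ahead of the robot, y to its left, z up, the work surface at z = 0. Lengths are in m, angles in rad, forces in N, time in s.
With the tool pointing down it reaches from about 0.375 to 0.9 m from the base axis. Payload 3.1 kg.
Tool frame: the origin (TCP) lies midway between the tips of the shut fingers; the grasp point (between the pads) lies manip.grip_depth behind it (manip.grip_depth is the distance from the TCP to the grasp point, in m); z points along the fingers, y is the direction in which the jaws open and shut (so a half turn about z gives the same grasp; the last joint's range is limited). The gripper opens to 85 mm and grips with 20 to 120 N. Pads are 22 mm wide; open, the fingers measure 114 mm over their backs; the gripper's body (76 mm by 85 mm) begins 54 mm behind the grasp point. The pads swing forward as they close: fully open they stand 13 mm farther back than shut.
Start: joints at [-1.331, 0.527, 1.433, -0, 1.181, -0.178], TCP at [0.254, -0.571, 0.231] pointing down, gripper open.
Joint ranges: [-3.08, 3.08], [-0.75, 2.2], [0.22, 2.44], [-1.43, 4.57], [0, 2.65], [-2.85, 2.85]. Speed limits (rad/s): [2.79, 2.79, 3.14, 3.14, 3.14, 3.14].

INTERFACE

Orientations are given as a unit quaternion [x, y, z, w].
In Python, from station import manip, vision gives the robot as it stands.
- The arm moves only by the shell command python3 -m crank 'ROWS' [FORCE]. ROWS is JSON, a list of rows, each an object with "grip": the closure, from 0 (fully open) to 1 (shut); "offset": the shift along the tool's x, y, z in mm, a list of three; "angular": the turn, a rotation vector about the tool's x, y, z in degrees, a list of three. A call has 1 to 10 rows; each row is the pose to reach, as a shift and turn from the pose commanded when the call began, along the tool's axes at that moment; what a row does not reach only later rows make up. A row lasts 1/10 s, in which the tool goes at most 50 mm and 8.59 degrees, less where a joint would pass 70% of its speed; a pose out of reach is approached as far as the arm can. A call with a gripper value outside its range is refused whole. The fingers move at their own pace and stop on an object; FORCE is the grip in N (left out, the last holds). Time passes only in rows, so rows that repeat a pose let the fingers close. It gives the time, the measured TCP pose, the force and the opening at its end, in the units of the state.
- manip.sense(): the state, without advancing time (a new reading comes with each control period).
- vision.snapshot(name): name is "side" or "top" or "wrist"; returns a dict with "pixels" (384x512x3 uint8, red, green, blue), "intrinsics" (3x3 intrinsics, pixels), "dist" ([k1, k2, p1, p2, k3] as OpenCV has them; the pictures are not rectified), "R" (3x3) and "t" (3): a world point X has camera coordinates R X + t. Camera axes: x right, y down, z forward; pixel columns grow to the right and rows downward; lengths in m; the calibration is good to about 2 mm. A picture is of the moment at which its call begins. There is no depth.
- manip.sign_off(): hands the job in, once; it reports no verdict.
The state is a dict: "t": time; "q": joint angles; "qd": joint speeds; "tau": joint torques, N m; "tcp_pos": TCP position; "tool_rot": TCP orientation; "force": force on the tool from outside, world axes, zero at the start; "ft_torque": the same for the moment, N m; "finger_gap": opening from 0.0 (shut) to 1.0 (fully open).
Only numpy, scipy, OpenCV 4.12 (cv2) and the standard library are available. Lean on these libraries where they do the work, as an engineer would, in place of code of your own. Each camera call takes 0.05 s, during which the arm holds its last target.

## Working session

There is one attempt and no reset: what is moved stays moved. The work goes in short steps, Python scripts to look and compute and a shell command to move; the robot and the scene stay as the last step left them, time stands still between calls to the robot, and variables do not carry over. Pictures are saved under pics/ and viewed, and the job is handed in when it is done.

```bash
ls; mkdir -p pics
python3 - <<'E'
from station import manip, vision
import cv2,pickle
print(manip.sense(), manip.grip_depth)
for n in("side","top","wrist"):
    s=vision.snapshot(n); pickle.dump(s,open(f'pics/{n}0.pkl','wb'))
    cv2.imwrite(f'pics/{n}0.png',cv2.resize(s['pixels'][:,:,::-1],(800,600)))
    print(n,s['intrinsics'],s['dist'],s['R'],s['t'])
E
```

```text
pics
{'t': 0.0, 'q': array([-1.33051553e+00,  5.28491675e-01,  1.43393610e+00, -1.80682308e-05,
        1.18138082e+00, -1.78497945e-01]), 'qd': array([ 3.53646254e-05,  1.16417126e-03, -9.80863594e-04, -8.83352191e-04,
        6.91730020e-04, -1.48667088e-03]), 'tau': array([-1.01064405e-03, -4.42349946e+01, -1.78025812e+01, -3.33347989e-04,
        8.56132829e-03,  1.08193486e-06]), 'tcp_pos': array([ 0.25399988, -0.57025957,  0.2303072 ]), 'tool_rot': array([ 9.78156709e-01,  2.07865883e-01, -4.25712824e-05, -1.10718345e-03]), 'force': array([ 0.30468887, -1.08067325,  1.00690382]), 'ft_torque': array([-0.05223356,  0.00883247, -0.03262397]), 'finger_gap': 0.9999317697548619} 0.0187
side [[468.98161558   0.         264.72405766]
 [  0.         468.98161558 194.30333008]
 [  0.           0.           1.        ]] [-0.17121381  0.          0.          0.          0.        ] [[-0.90978216 -0.41503342 -0.00660971]
 [-0.26733726  0.59805464 -0.75555373]
 [ 0.31753302 -0.68562228 -0.65505334]] [0.52234436 0.20584794 1.16725311]
top [[383.50811373   0.         258.89830246]
 [  0.         383.50811373 196.64390277]
 [  0.           0.           1.        ]] [-0.03592401  0.          0.          0.          0.        ] [[-0.02333621 -0.99906501 -0.03639417]
 [-0.9855555   0.02909813 -0.16683424]
 [ 0.16773725  0.03197519 -0.98531305]] [0.00164501 0.57977647 0.91352132]
wrist [[279.52458811   0.         254.50780115]
 [  0.         279.52458811 188.16649001]
 [  0.           0.           1.        ]] [0.02040963 0.         0.         0.         0.        ] [[ 0.40734731 -0.91327219 -0.00143786]
 [-0.8694183  -0.38826819  0.3055481 ]
 [-0.27960686 -0.1232141  -0.95217556]] [-0.62464616 -0.04000383  0.38037813]
```

View pics/side0.png

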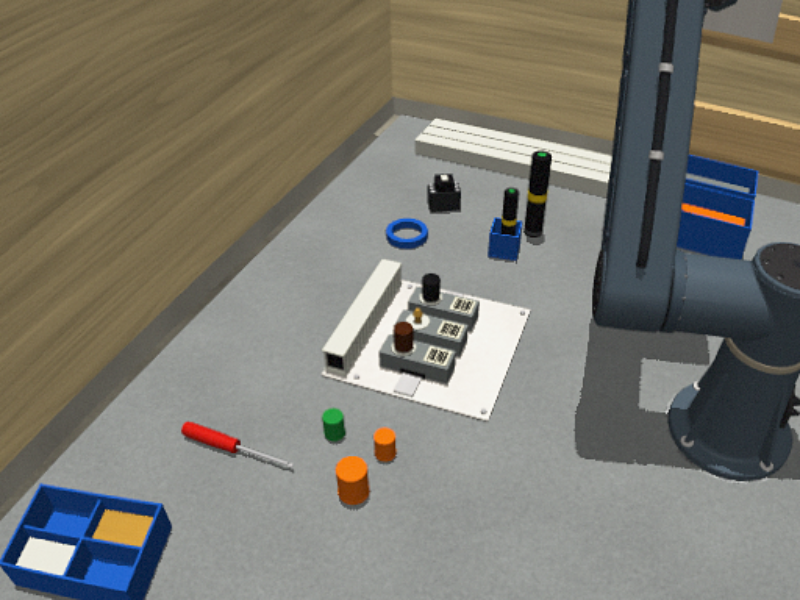

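View pics/top0.png

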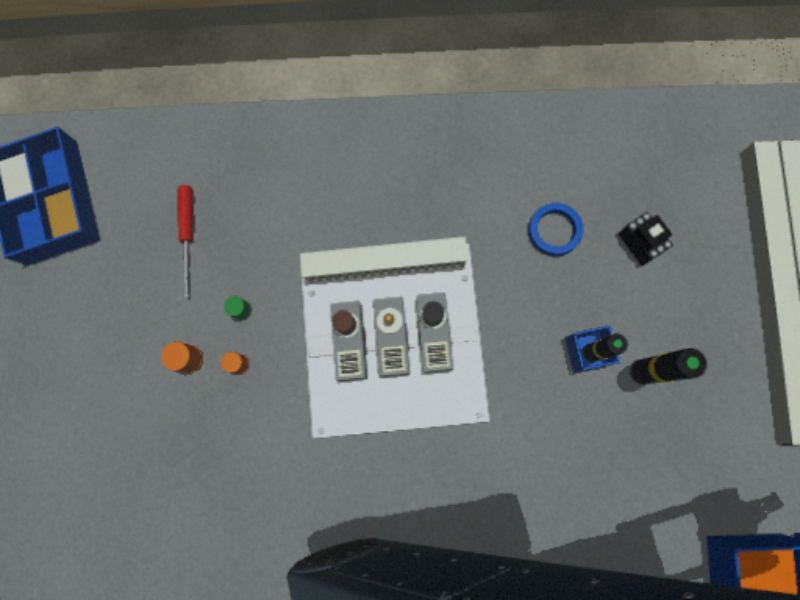

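View pics/wrist0.png

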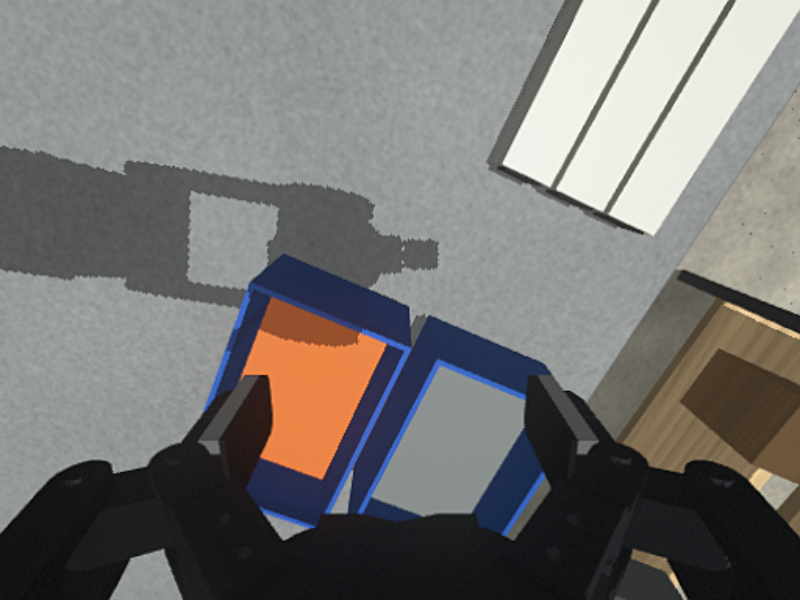

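Side view: small scanner at (510,208), tall one at (538,195). Small orange cap at (385,445), large orange at (352,480), green at (333,424). The middle terminal is bare, with its stud at top view (388,319).

Candidates in the top view:
- **Cap:** small orange (232,362), large orange (178,357), green (235,307). I choose the small orange.
- **Scanner:** short one in the rest (613,345), tall one beside it (693,363). I choose the short one in the rest.

Next I check both in close crops.

```bash
cat > h.py <<'E'
import numpy as np,cv2,pickle
def load(n): return pickle.load(open(f'pics/{n}.pkl','rb'))
def ray(s,uv):
    p=cv2.undistortPoints(np.array([[uv]],float),s['intrinsics'],np.array(s['dist']))[0,0]
    d=s['R'].T@np.array([p[0],p[1],1]); o=-s['R'].T@s['t']; return o,d
def atz(s,uv,z):
    o,d=ray(s,uv); return (o+d*(z-o[2])/d[2])
def proj(s,X):
    r,_=cv2.Rodrigues(s['R']); return cv2.projectPoints(np.array(X,float).reshape(-1,1,3),r,s['t'],s['intrinsics'],np.array(s['dist']))[0][:,0]
def crop(s,x0,y0,w,h,k,name):
    im=s['pixels'][y0:y0+h,x0:x0+w,::-1]; cv2.imwrite(name,cv2.resize(im,None,fx=k,fy=k,interpolation=cv2.INTER_CUBIC))
E
python3 - <<'E'
from h import *
t=load('top0');s=load('side0')
a=t['pixels'][185:260,95:170,::-1];b=t['pixels'][200:260,350:460,::-1]
c=s['pixels'][90:170,290:370,::-1]
f=lambda i,w,h:cv2.resize(i,(w,h),interpolation=cv2.INTER_CUBIC)
cv2.imwrite('pics/c1.png',np.vstack([np.hstack([f(a,400,300*4//3-100),f(c,400,300)]),f(b,800,300*1)])[:600])
crop(t,190,145,130,140,4,'pics/c2.png')
E
```

```text
(no output)
```

View pics/c1.png

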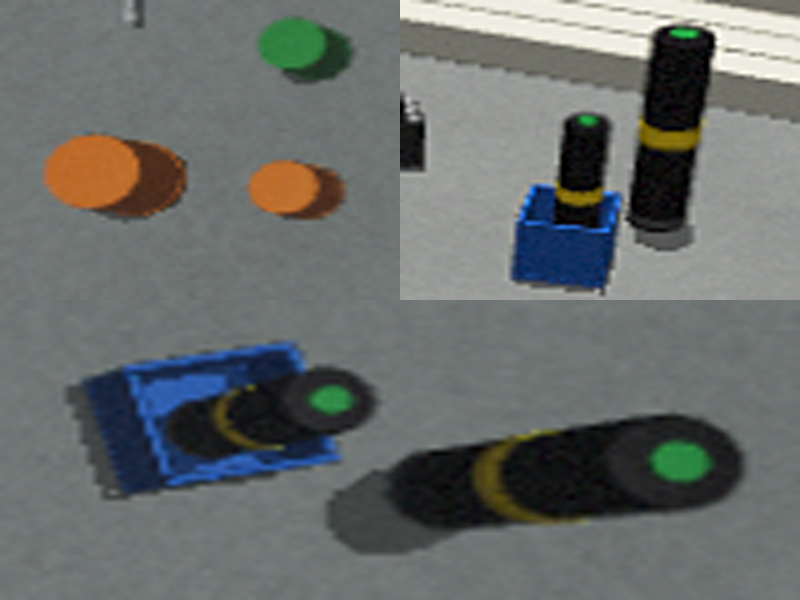

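View pics/c2.png

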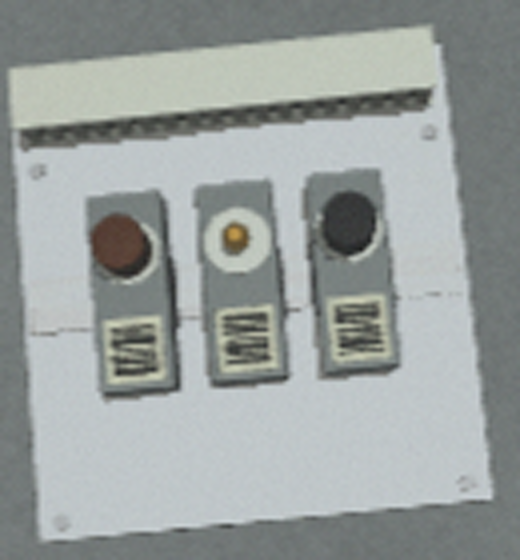

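The crop confirms it: the short scanner stands in the rest, with the tall one beside it. The small orange cap is narrower than its orange neighbour, and the middle stud is bare. Now I measure.

Run:
```python
from h import *
t=load('top0');s=load('side0')
def blobs(im,m,box,name,mn=4):
    x0,y0,x1,y1=box; z=np.zeros(m.shape,np.uint8); z[y0:y1,x0:x1]=m[y0:y1,x0:x1]
    n,l,st,c=cv2.connectedComponentsWithStats(z)
    for i in range(1,n):
        if st[i,4]>=mn: print(name,c[i].round(2),st[i])
for nm,im in(('top',t),('side',s)):
    p=im['pixels'].astype(int);r,g,b=p[...,0],p[...,1],p[...,2]
    full=(0,0,512,384)
    blobs(im,(g>1.6*r)&(g>1.4*b)&(g>60),full,nm+' green')
    blobs(im,(r>1.6*g)&(g>1.4*b)&(r>140),full,nm+' orange',15)
    blobs(im,(b>1.6*r)&(b>1.3*g)&(b>80),full,nm+' blue',30)
    blobs(im,(r>1.25*b+10)&(g>b),(200,160,300,240),nm+' brass',3)
T=lambda x,y,k,x0,y0:((x+.5)/k-.5+x0,(y+.5)/k-.5+y0)
A=atz(t,T(236,240,4,190,145),.046);print('seat',A)
for c,nm in(((135,348),'lab brown'),((246,337),'lab bare'),((358,328),'lab black')): print(nm,atz(t,T(*c,4,190,145),.045))
for c in((38,171),(429,132),(62,522),(467,483)): print('screw',atz(t,T(*c,4,190,145),.006))
```

```text
top green [149.7  195.78] [143 190  14  13 135]
top green [395.  219.5] [392 217   7   6  30]
top green [443.14 231.86] [439 228   9   9  58]
top orange [111.98 227.42] [104 219  17  18 245]
top orange [147.8  231.39] [142 226  13  12 123]
top orange [496.14 367.9 ] [474 352  36  28 562]
top blue [ 25.9  125.49] [   0   81   53   84 1127]
top blue [355.67 145.82] [339 130  34  33 465]
top blue [378.3 222.3] [367 208  30  29 264]
top blue [471.45 361.19] [470 351   5  24  47]
top brass [218.88 205.08] [213 199  13  13 126]
top brass [248.5  203.88] [246 201   6   7  32]
side green [346.36  98.29] [344  97   6   3  14]
side green [327.27 121.73] [325 121   5   3  11]
side green [212.79 271.22] [206 261  14  22 236]
side orange [456.23 136.69] [436 130  41  14 176]
side orange [124.09 274.69] [117 271  17  11  55]
side orange [245.58 279.04] [239 274  14  11 125]
side orange [136.28 280.53] [131 277  11   9  32]
side orange [224.44 299.97] [215 292  20  17 271]
side blue [458.5  133.33] [ 433   99   53   67 2293]
side blue [321.99 154.54] [312 139  22  28 369]
side blue [259.96 148.87] [247 140  27  19 314]
side blue [ 52.75 349.17] [   0  309  104   75 3456]
side brass [266.93 201.24] [264 197   7  10  45]
side brass [257.86 214.86] [252 206  12  19 194]
seat [0.56053418 0.01268959 0.046     ]
lab brown [0.4945282  0.07701421 0.045     ]
lab bare [0.49957533 0.00768232 0.045     ]
lab black [ 0.50331702 -0.06200214  0.045     ]
screw [0.61648712 0.14562033 0.006     ]
screw [ 0.63477133 -0.11359636  0.006     ]
screw [0.38781401 0.1297653  0.006     ]
screw [ 0.40646378 -0.12867425  0.006     ]
```

Run:
```python
from h import *
t=load('top0');s=load('side0')
def tri(a,b):
    (o1,d1),(o2,d2)=ray(t,a),ray(s,b); A=np.array([d1,-d2]).T; k=np.linalg.lstsq(A,o2-o1,rcond=None)[0]
    p,q=o1+k[0]*d1,o2+k[1]*d2; return (p+q)/2,np.linalg.norm(p-q)
print('scan top',atz(t,(395,219.5),.144),atz(s,(327.3,121.9),.144),tri((395,219.5),(327.3,121.9)))
print('tall top',tri((443.1,231.9),(346.4,98.5)))
print('cap top',atz(t,(147.8,231.4),.044))
print('big',atz(t,(112,227.4),.06),'green',atz(t,(149.7,195.8),.044))
# stud tip
print('stud tip',atz(t,(248.5,203.5),.068),atz(s,(266.9,198.5),.072))
# cap reprojection in side
m=atz(t,(147.8,231.4),.044); th=np.linspace(0,6.28,40)
for z in(.0,.044):
    c=np.c_[m[0]+.017*np.cos(th),m[1]+.017*np.sin(th),0*th+z]; u=proj(s,c); print(z,u.min(0),u.max(0)); u=proj(t,c);print(' top',u.min(0),u.max(0))
# rest rim corners
k=800/110
for c in((127,367),(295,345),(340,460),(165,487)):
    uv=((c[0]+.5)/k-.5+350,(c[1]-300+.5)/5-.5+200); print('rim',atz(t,uv,.06))
```

```text
scan top [ 0.50313815 -0.31724372  0.144     ] [ 0.50250595 -0.31412657  0.144     ] (array([ 0.50349299, -0.31801045,  0.14151162]), np.float64(0.00022191210266677073))
tall top (array([ 0.47029995, -0.39995878,  0.19082455]), np.float64(0.0012967320768634525))
cap top [0.49993784 0.26841787 0.044     ]
big [0.51072805 0.3543359  0.06      ] green [0.59086054 0.26572843 0.044     ]
stud tip [0.56003923 0.01162221 0.068     ] [0.55966847 0.01619643 0.072     ]
0.0 [239.90492347 283.70380404] [253.75291972 294.74394942]
 top [146.8115722  226.25204957] [159.5264172  239.17412909]
0.044 [239.09932802 272.35391741] [253.32862704 283.47465523]
 top [141.16547341 224.66685985] [154.43564049 238.16024436]
rim [ 0.52937674 -0.27736923  0.06      ]
rim [ 0.53857032 -0.33441528  0.06      ]
rim [ 0.48203049 -0.34493439  0.06      ]
rim [ 0.47064372 -0.28594319  0.06      ]
```

```bash
cat > go.py <<'E'
import sys,numpy as np
from scipy.spatial.transform import Rotation as R
from station import manip
# usage: go.py x y z yawdeg_of_jaw -> offset mm and angular needed
s=manip.sense(); r=R.from_quat(s['tool_rot']); p=s['tcp_pos']
x,y,z,j=map(float,sys.argv[1:5])
Y=np.array([np.cos(np.radians(j)),np.sin(np.radians(j)),0]);Z=np.array([0,0,-1.]);X=np.cross(Y,Z)
g=R.from_matrix(np.c_[X,Y,Z])
jy=r.as_matrix()[:,1]
print('t',round(s['t'],2),'tcp',p.round(4),'jaw',np.degrees(np.arctan2(jy[1],jy[0])).round(1),'q',s['q'].round(2),'F',s['force'].round(1),'gap',round(s['finger_gap'],3))
print('offset',(r.inv().apply(np.array([x,y,z])-p)*1000).round(1),'angular',np.degrees((r.inv()*g).as_rotvec()).round(2))
E
python3 go.py .503 -.317 .24 -22
```

```text
t 0.15 tcp [ 0.2541 -0.5705  0.2306] jaw -66.0 q [-1.33  0.53  1.43  0.    1.18 -0.18] F [ 0.2  0.4 -0.6] gap 0.997
offset [ 330.5 -130.3   -9.1] angular [ -0.08  -0.05 -44.01]
```

```bash
python3 -m crank '[{"grip":0,"offset":[40,-15,-9],"angular":[0,0,-5]},{"grip":0,"offset":[80,-31,-9],"angular":[0,0,-11]},{"grip":0,"offset":[121,-47,-9],"angular":[0,0,-17]},{"grip":0,"offset":[162,-63,-9],"angular":[0,0,-22]},{"grip":0,"offset":[203,-80,-9],"angular":[0,0,-28]},{"grip":0,"offset":[245,-97,-9],"angular":[0,0,-33]},{"grip":0,"offset":[288,-113,-9],"angular":[0,0,-39]},{"grip":0,"offset":[330,-130,-9],"angular":[0,0,-44]},{"grip":0,"offset":[330,-130,-9],"angular":[0,0,-44]},{"grip":0,"offset":[330,-130,-9],"angular":[0,0,-44]}]' 40
python3 - <<'E'
from station import vision
import cv2,pickle
s=vision.snapshot("wrist"); pickle.dump(s,open('pics/w1.pkl','wb'))
cv2.imwrite('pics/w1.png',cv2.resize(s['pixels'][:,:,::-1],(800,600)))
E
python3 go.py .503 -.317 .092 -22
```

```text
t: 1.15
tcp_pos: [0.5032, -0.3169, 0.24]
tool_rot: [0.828, 0.56, -0.0, -0.0]
force: [-0.2, -0.2, 0.2]
finger_gap: 1.003
t 1.2 tcp [ 0.5025 -0.3179  0.24  ] jaw -22.0 q [-0.75  0.48  1.5  -0.    1.16 -0.37] F [-0.8 -0.8 -0.5] gap 0.998
offset [  1.1   0.2 148. ] angular [-0.04  0.02  0.01]
```

View pics/w1.png

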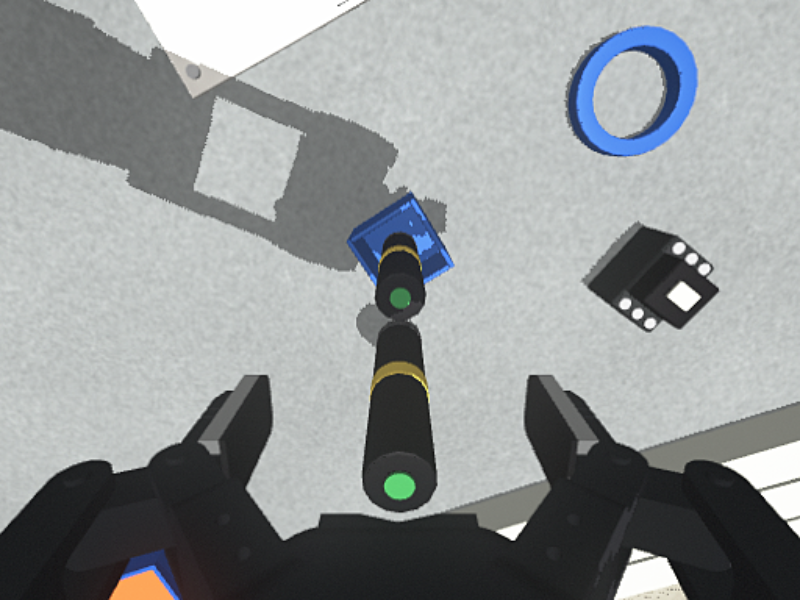

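Run:
```python
from h import *
s=load('w1'); p=s['pixels'].astype(int);r,g,b=p[...,0],p[...,1],p[...,2]
n,l,st,c=cv2.connectedComponentsWithStats(((g>1.4*r)&(g>1.3*b)).astype(np.uint8))
for i in range(1,n):
    if st[i,4]>20: print(c[i],atz(s,c[i],.144),atz(s,c[i],.191))
T=lambda x,y:((x+.5)*.64-.5,(y+.5)*.64-.5)
for c in((410,194),(349,243),(454,265)): print('rim',atz(s,T(*c),.06))
print('foot y',atz(s,T(399,236),.06))
```

```text
[255.77241379 190.20689655] [ 0.50449195 -0.31821808  0.144     ] [ 0.51009397 -0.30376396  0.191     ]
[255.3  310.48] [ 0.45519101 -0.44043887  0.144     ] [ 0.47048765 -0.40195105  0.191     ]
rim [ 0.53042118 -0.27361465  0.06      ]
rim [ 0.47500749 -0.29001929  0.06      ]
rim [ 0.54227082 -0.3351776   0.06      ]
foot y [ 0.51170424 -0.29902061  0.06      ]
```

```bash
python3 -m crank '[{"grip":0,"offset":[0,1,40],"angular":[0,0,0]},{"grip":0,"offset":[0,1,80],"angular":[0,0,0]},{"grip":0,"offset":[0,1,115],"angular":[0,0,0]},{"grip":0,"offset":[0,1,140],"angular":[0,0,0]},{"grip":0,"offset":[0,1,148],"angular":[0,0,0]},{"grip":0,"offset":[0,1,148],"angular":[0,0,0]},{"grip":1,"offset":[0,1,148],"angular":[0,0,0]},{"grip":1,"offset":[0,1,148],"angular":[0,0,0]},{"grip":1,"offset":[0,1,148],"angular":[0,0,0]},{"grip":1,"offset":[0,1,148],"angular":[0,0,0]}]' 40
python3 -m crank '[{"grip":1,"offset":[0,0,0],"angular":[0,0,0]},{"grip":1,"offset":[0,0,0],"angular":[0,0,0]},{"grip":1,"offset":[0,0,0],"angular":[0,0,0]}]'
python3 go.py .503 -.317 .092 -22
```

```text
t: 2.2
tcp_pos: [0.5042, -0.3187, 0.0935]
tool_rot: [0.829, 0.559, 0.0, 0.001]
force: [-5.3, 2.0, 11.5]
finger_gap: 0.343
t: 2.5
tcp_pos: [0.5041, -0.3187, 0.0935]
tool_rot: [0.829, 0.559, 0.0, 0.001]
force: [-0.3, 0.9, 6.4]
finger_gap: 0.344
t 2.5 tcp [ 0.5041 -0.3187  0.0935] jaw -22.0 q [-0.75  0.67  1.62 -0.    0.85 -0.37] F [-0.3  0.9  6.4] gap 0.344
offset [ 1.1 -1.7  1.5] angular [0.08 0.05 0.02]
```

```bash
python3 -m crank '[{"grip":1,"offset":[0,0,-15],"angular":[0,0,0]},{"grip":1,"offset":[0,0,-40],"angular":[0,0,0]},{"grip":1,"offset":[0,0,-75],"angular":[0,0,0]},{"grip":1,"offset":[0,0,-105],"angular":[0,0,0]},{"grip":1,"offset":[0,0,-120],"angular":[0,0,0]},{"grip":1,"offset":[8,-3,-120],"angular":[0,0,0]},{"grip":1,"offset":[25,-10,-120],"angular":[0,0,0]},{"grip":1,"offset":[50,-21,-120],"angular":[0,0,0]},{"grip":1,"offset":[80,-34,-120],"angular":[0,0,0]},{"grip":1,"offset":[110,-46,-120],"angular":[0,0,0]}]'
python3 go.py .4995 .0077 .2045 -22
python3 - <<'E'
from station import vision
import cv2,pickle
s=vision.snapshot("side"); pickle.dump(s,open('pics/s2.pkl','wb'))
cv2.imwrite('pics/s2.png',cv2.resize(s['pixels'][:,:,::-1],(800,600)))
E
```

```text
t: 3.5
tcp_pos: [0.5003, -0.1956, 0.2101]
tool_rot: [0.829, 0.559, -0.001, -0.003]
force: [0.4, 0.2, -1.9]
finger_gap: 0.341
t 3.5 tcp [ 0.5003 -0.1956  0.2101] jaw -22.0 q [-0.58  0.44  1.67  0.    1.04 -0.2 ] F [ 0.4  0.2 -1.9] gap 0.341
offset [188.2 -76.9   6.4] angular [-0.31 -0.1  -0.02]
```

View pics/s2.png

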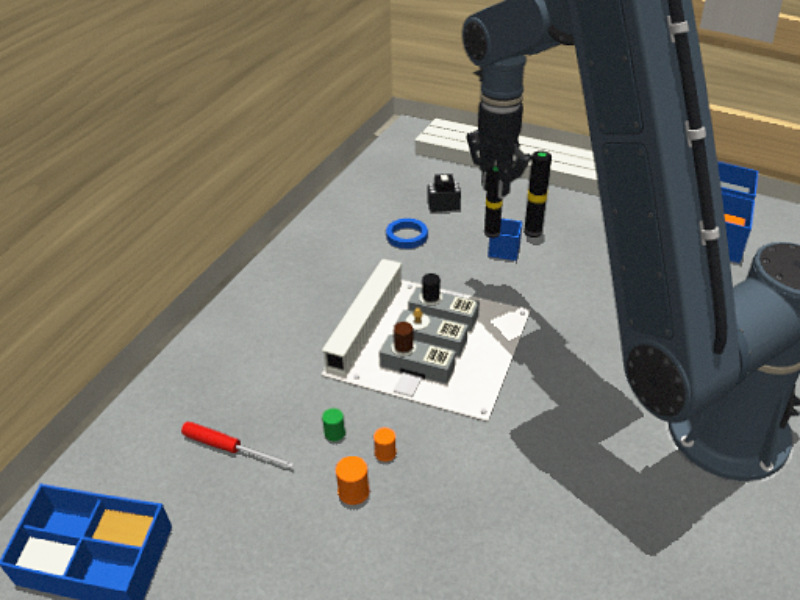

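The scanner is lifted and upright at (493,205) in the side view. Now I move it over the label.

```bash
python3 -m crank '[{"grip":1,"offset":[30,-12,0],"angular":[0,0,0]},{"grip":1,"offset":[62,-26,0],"angular":[0,0,0]},{"grip":1,"offset":[94,-39,0],"angular":[0,0,0]},{"grip":1,"offset":[126,-52,0],"angular":[0,0,0]},{"grip":1,"offset":[155,-65,3],"angular":[0,0,0]},{"grip":1,"offset":[178,-75,6],"angular":[0,0,0]},{"grip":1,"offset":[188,-79,8],"angular":[0,0,0]},{"grip":1,"offset":[188,-79,8],"angular":[0,0,0]},{"grip":1,"offset":[188,-79,8],"angular":[0,0,0]},{"grip":1,"offset":[188,-79,8],"angular":[0,0,0]}]'
python3 go.py .4995 .0077 .2045 -22
python3 - <<'E'
from station import vision
import cv2,pickle
for n in('side','top'):
    s=vision.snapshot(n); pickle.dump(s,open(f'pics/{n}3.pkl','wb'))
    cv2.imwrite(f'pics/{n}3.png',cv2.resize(s['pixels'][80:300,130:400,::-1],(800,600)))
E
```

```text
t: 4.55
tcp_pos: [0.4997, 0.0038, 0.2042]
tool_rot: [0.829, 0.559, -0.0, 0.0]
force: [0.5, -0.1, -1.4]
finger_gap: 0.341
t 4.55 tcp [0.4997 0.0038 0.2042] jaw -22.1 q [-0.22  0.4   1.77 -0.    0.97  0.17] F [ 0.5 -0.1 -1.4] gap 0.341
offset [ 3.6 -1.7 -0.3] angular [ 0.01  0.02 -0.07]
```

View pics/side3.png

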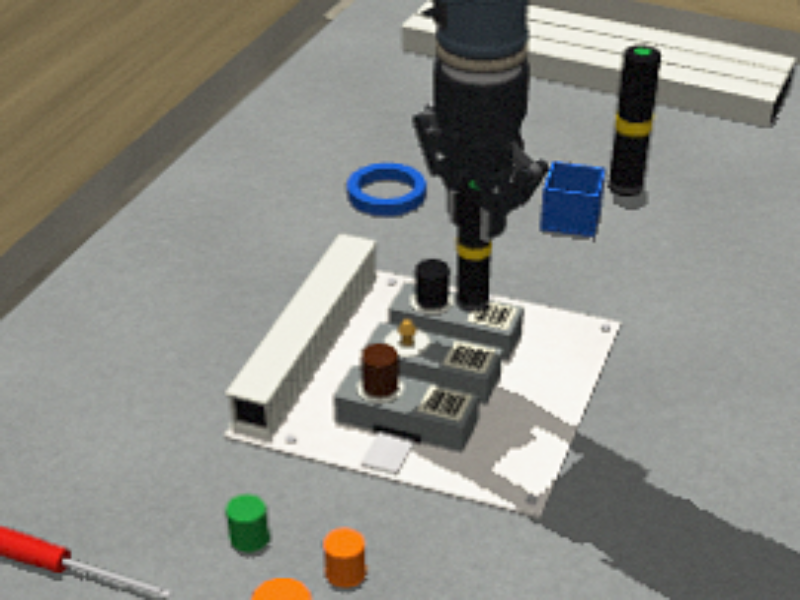

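View pics/top3.png

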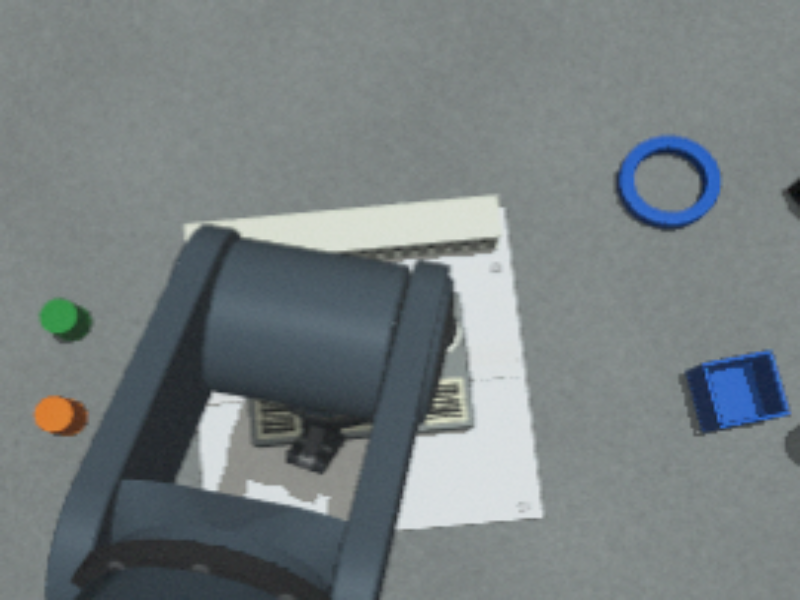

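The scanner hangs upright with its lower end at side crop (474,302). The empty rest is visible at top crop (737,392). I correct by 4 mm and hold for a second.

```bash
python3 -m crank '[{"grip":1,"offset":[4,-2,0],"angular":[0,0,0]},{"grip":1,"offset":[4,-2,0],"angular":[0,0,0]},{"grip":1,"offset":[4,-2,0],"angular":[0,0,0]},{"grip":1,"offset":[4,-2,0],"angular":[0,0,0]},{"grip":1,"offset":[4,-2,0],"angular":[0,0,0]},{"grip":1,"offset":[4,-2,0],"angular":[0,0,0]},{"grip":1,"offset":[4,-2,0],"angular":[0,0,0]},{"grip":1,"offset":[4,-2,0],"angular":[0,0,0]},{"grip":1,"offset":[4,-2,0],"angular":[0,0,0]},{"grip":1,"offset":[4,-2,0],"angular":[0,0,0]}]'
python3 - <<'E'
from h import *
from station import vision
s=vision.snapshot('side'); pickle.dump(s,open('pics/side4.pkl','wb')); crop(s,255,130,80,100,6,'pics/side4.png')
c=np.array([.4997,.0073,.1145])
th=np.linspace(0,6.28,60)
u=proj(s,np.c_[c[0]+.015*np.cos(th),c[1]+.015*np.sin(th),0*th+c[2]]); print('pred lower rim',u.min(0),u.max(0),proj(s,[c+[0,0,.14]]))
t=load('top3'); p=t['pixels'].astype(int);r,g,b=p[...,0],p[...,1],p[...,2]
crop(t,355,205,50,30,14,'pics/rest.png')
E
python3 go.py .507 -.3115 .2045 -22
```

```text
t: 5.65
tcp_pos: [0.4991, 0.0092, 0.2043]
tool_rot: [0.829, 0.559, -0.0, -0.0]
force: [0.6, 0.3, -1.0]
finger_gap: 0.344
pred lower rim [283.139434   186.95494846] [294.42507375 194.27899819] [[290.27114527 147.41150495]]
t 5.7 tcp [0.4991 0.0092 0.2043] jaw -22.0 q [-0.21  0.4   1.77  0.    0.97  0.18] F [ 0.8 -0.1 -1.8] gap 0.34
offset [-2.944e+02  1.275e+02 -2.000e-01] angular [-0.   -0.   -0.01]
```

View pics/side4.png

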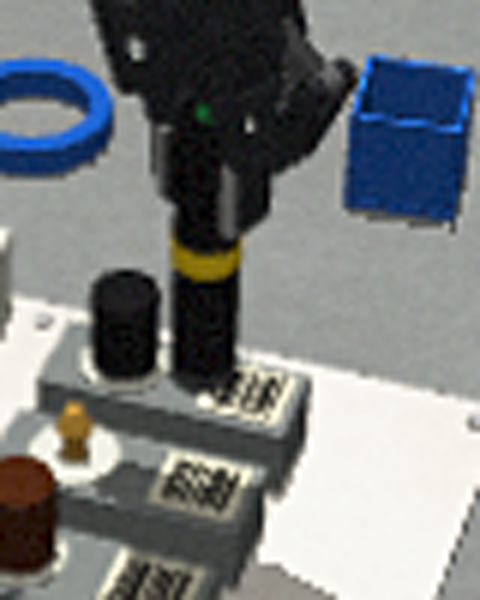

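View pics/rest.png

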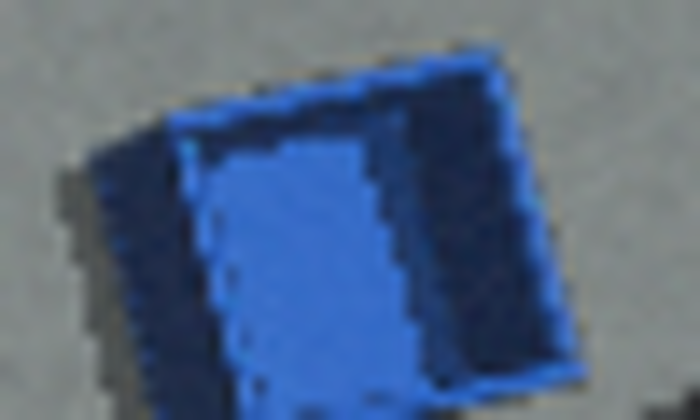

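Run:
```python
from h import *
t=load('top3')
for c in((168,122),(497,45),(582,375),(375,248.5)): print(atz(t,((c[0]+.5)/14-.5+355,(c[1]+.5)/14-.5+205),.06))
```

```text
[ 0.5287973  -0.27612117  0.06      ]
[ 0.5406717  -0.33434878  0.06      ]
[ 0.48271821 -0.34447778  0.06      ]
[ 0.5056637  -0.31042476  0.06      ]
```

```bash
python3 -m crank '[{"grip":1,"offset":[-8,3,-5],"angular":[0,0,0]},{"grip":1,"offset":[-30,13,-8],"angular":[0,0,0]},{"grip":1,"offset":[-60,26,-8],"angular":[0,0,0]},{"grip":1,"offset":[-92,40,-8],"angular":[0,0,0]},{"grip":1,"offset":[-126,54,-8],"angular":[0,0,0]},{"grip":1,"offset":[-160,69,-8],"angular":[0,0,0]},{"grip":1,"offset":[-194,83,-8],"angular":[0,0,0]},{"grip":1,"offset":[-228,98,-8],"angular":[0,0,0]},{"grip":1,"offset":[-260,112,-8],"angular":[0,0,0]},{"grip":1,"offset":[-284,122,-8],"angular":[0,0,0]}]'
python3 -m crank '[{"grip":1,"offset":[-10,4,0],"angular":[0,0,0]},{"grip":1,"offset":[-10,4,0],"angular":[0,0,0]},{"grip":1,"offset":[-10,4,0],"angular":[0,0,0]},{"grip":1,"offset":[-10,4,0],"angular":[0,0,0]}]'
python3 go.py .506 -.311 .0935 -22
python3 - <<'E'
from h import *
from station import vision
s=vision.snapshot('side'); pickle.dump(s,open('pics/side5.pkl','wb')); crop(s,280,80,90,100,6,'pics/side5.png')
E
```

```text
t: 6.7
tcp_pos: [0.5056, -0.3031, 0.2127]
tool_rot: [0.829, 0.559, -0.0, 0.001]
force: [0.8, -0.0, -0.6]
finger_gap: 0.344
t: 7.1
tcp_pos: [0.5055, -0.3088, 0.2122]
tool_rot: [0.829, 0.56, 0.0, -0.001]
force: [0.0, 1.0, -2.0]
finger_gap: 0.341
t 7.1 tcp [ 0.5055 -0.3088  0.2122] jaw -21.9 q [-0.74  0.51  1.54  0.    1.1  -0.35] F [ 0.  1. -2.] gap 0.341
offset [ -2.    1.4 118.7] angular [-0.07 -0.05  0.07]
```

View pics/side5.png

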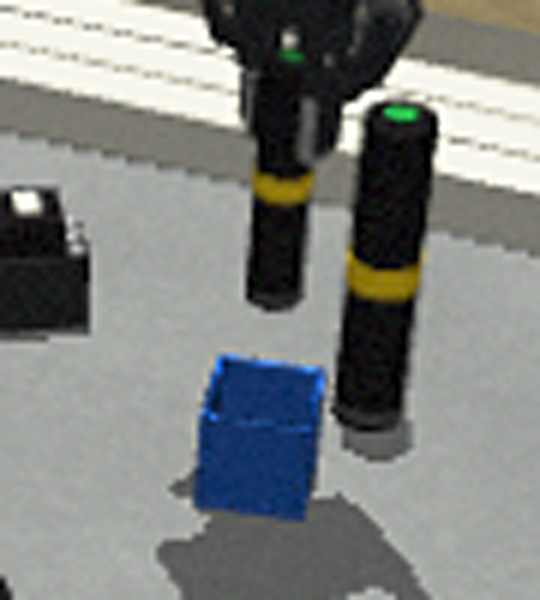

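The scanner is directly above the rest and upright. I lower it, release it and rise.

```bash
python3 -m crank '[{"grip":1,"offset":[-2,1,25],"angular":[0,0,0]},{"grip":1,"offset":[-2,1,50],"angular":[0,0,0]},{"grip":1,"offset":[-2,1,80],"angular":[0,0,0]},{"grip":1,"offset":[-2,1,105],"angular":[0,0,0]},{"grip":1,"offset":[-2,1,116],"angular":[0,0,0]},{"grip":1,"offset":[-2,1,118],"angular":[0,0,0]},{"grip":1,"offset":[-2,1,118],"angular":[0,0,0]},{"grip":0,"offset":[-2,1,118],"angular":[0,0,0]},{"grip":0,"offset":[-2,1,118],"angular":[0,0,0]},{"grip":0,"offset":[-2,1,118],"angular":[0,0,0]}]'
python3 -m crank '[{"grip":0,"offset":[0,0,0],"angular":[0,0,0]},{"grip":0,"offset":[0,0,0],"angular":[0,0,0]},{"grip":0,"offset":[0,0,0],"angular":[0,0,0]},{"grip":0,"offset":[0,0,-20],"angular":[0,0,0]},{"grip":0,"offset":[0,0,-60],"angular":[0,0,0]},{"grip":0,"offset":[0,0,-105],"angular":[0,0,0]},{"grip":0,"offset":[0,0,-150],"angular":[0,0,0]},{"grip":0,"offset":[0,0,-150],"angular":[0,0,0]}]'
python3 - <<'E'
from h import *
from station import vision
s=vision.snapshot('side'); pickle.dump(s,open('pics/side6.pkl','wb')); crop(s,280,80,90,100,6,'pics/side6.png')
E
python3 go.py .500 .268 .24 -22
```

```text
t: 8.15
tcp_pos: [0.5066, -0.3132, 0.0954]
tool_rot: [0.829, 0.559, 0.0, 0.001]
force: [-0.2, 0.2, 1.0]
finger_gap: 0.836
t: 8.95
tcp_pos: [0.5093, -0.3156, 0.2515]
tool_rot: [0.829, 0.559, 0.002, 0.007]
force: [0.8, -0.0, -0.5]
finger_gap: 1.0
t 9.0 tcp [ 0.5077 -0.3143  0.2482] jaw -22.0 q [-0.74  0.47  1.49  0.    1.17 -0.36] F [-0.5  0.1 -0.9] gap 1.001
offset [ 537.  -225.4    4.8] angular [ 0.47  0.17 -0.  ]
```

View pics/side6.png

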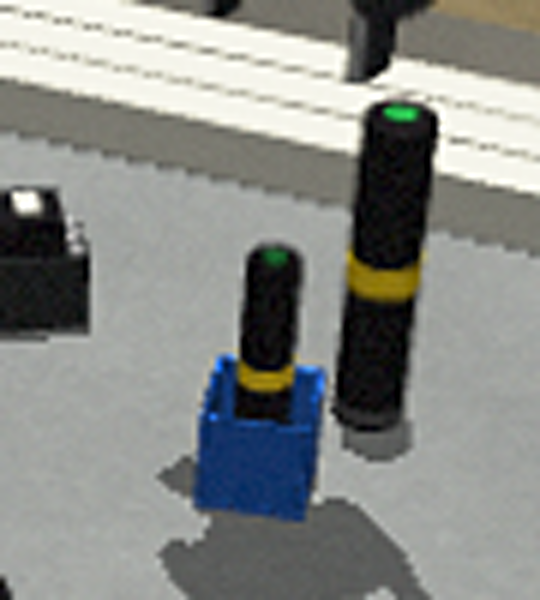

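The scanner stands upright in its rest, with its top at (273,257) in the crop, and nothing touches it. Next is the cap.

```bash
python3 -m crank '[{"grip":0,"offset":[15,-6,0],"angular":[0,0,0]},{"grip":0,"offset":[45,-19,0],"angular":[0,0,0]},{"grip":0,"offset":[85,-36,0],"angular":[0,0,0]},{"grip":0,"offset":[125,-52,0],"angular":[0,0,0]},{"grip":0,"offset":[165,-69,0],"angular":[0,0,0]},{"grip":0,"offset":[205,-86,0],"angular":[0,0,3]},{"grip":0,"offset":[245,-103,0],"angular":[0,0,6]},{"grip":0,"offset":[285,-120,0],"angular":[0,0,10]},{"grip":0,"offset":[325,-136,0],"angular":[0,0,14]},{"grip":0,"offset":[365,-153,0],"angular":[0,0,18]}]'
python3 go.py .485 .255 .22 -45
```

```text
t: 10.0
tcp_pos: [0.4983, 0.0856, 0.2422]
tool_rot: [0.907, 0.421, -0.002, -0.001]
force: [0.8, -0.1, 0.9]
finger_gap: 1.001
t 10.0 tcp [0.4983 0.0856 0.2422] jaw -40.2 q [-0.05  0.36  1.71  0.    1.08  0.65] F [ 0.8 -0.1  0.9] gap 1.001
offset [ 121.  -119.3   22.4] angular [-0.25  0.18  4.84]
```

```bash
python3 -m crank '[{"grip":0,"offset":[30,-25,0],"angular":[0,0,1]},{"grip":0,"offset":[60,-50,5],"angular":[0,0,2]},{"grip":0,"offset":[90,-75,15],"angular":[0,0,3]},{"grip":0,"offset":[115,-96,25],"angular":[0,0,4]},{"grip":0,"offset":[132,-110,35],"angular":[0,0,5]},{"grip":0,"offset":[138,-114,40],"angular":[0,0,5]},{"grip":0,"offset":[138,-114,40],"angular":[0,0,5]},{"grip":0,"offset":[138,-114,40],"angular":[0,0,5]}]' 60
python3 - <<'E'
from h import *
from station import vision
s=vision.snapshot('wrist'); pickle.dump(s,open('pics/w7.pkl','wb')); cv2.imwrite('pics/w7.png',cv2.resize(s['pixels'][:,:,::-1],(800,600)))
p=s['pixels'].astype(int);r,g,b=p[...,0],p[...,1],p[...,2]
n,l,st,c=cv2.connectedComponentsWithStats(((r>1.6*g)&(g>1.3*b)&(r>180)).astype(np.uint8))
for i in range(1,n):
    if st[i,4]>40: print(c[i],st[i])
E
python3 go.py .500 .268 .011 -45
```

```text
t: 10.8
tcp_pos: [0.5015, 0.2612, 0.2036]
tool_rot: [0.924, 0.383, -0.001, 0.0]
force: [-0.4, -0.8, -0.1]
finger_gap: 1.004
[189.82026769 104.32695985] [172  79  47  47 523]
t 10.85 tcp [0.502  0.2609 0.2041] jaw -45.0 q [ 0.28  0.48  1.61 -0.    1.05  1.07] F [ 0.1  0.3 -0. ] gap 1.0
offset [  3.8  -6.4 193.1] angular [-0.01  0.07 -0.05]
```

View pics/w7.png

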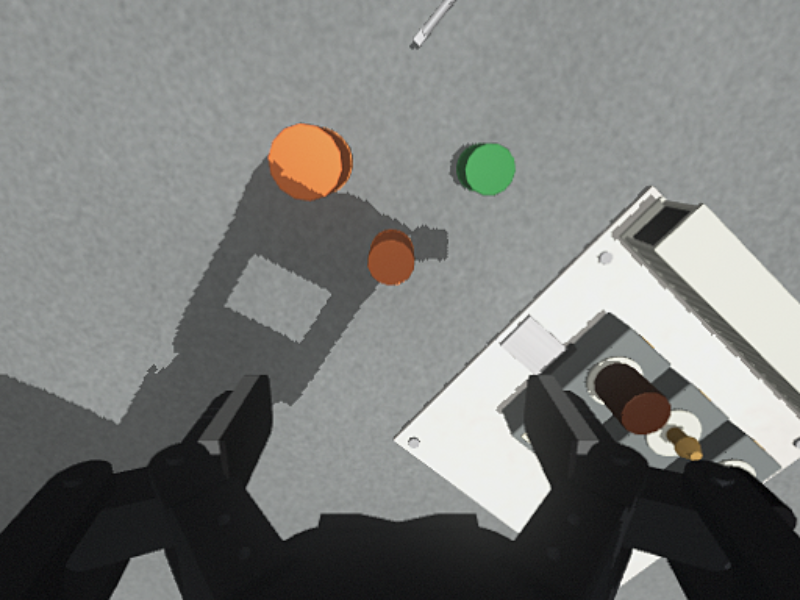

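The small orange cap is in the arm's shadow with its top at (391,261). The large orange is at (305,160) and the green at (489,169).

Run:
```python
from h import *
s=load('w7')
T=lambda x,y:((x+.5)*.64-.5,(y+.5)*.64-.5)
m=atz(s,T(391.5,262),.044); print(m)
print('seat?',atz(s,T(674,434),.046))
p=s['pixels'].astype(int);r,g,b=p[...,0],p[...,1],p[...,2]
M=((r>1.6*g)&(g>1.2*b)); M[:130]=0; M[:,:225]=0;M[:,280:]=0;M[190:]=0
ys,xs=np.nonzero(M); print(xs.min(),xs.max(),ys.min(),ys.max())
th=np.linspace(0,6.28,60)
for c in(m,[.500,.268,0]):
  for z in(0,.044):
    u=proj(s,np.c_[c[0]+.017*np.cos(th),c[1]+.017*np.sin(th),0*th+z]);print(u.min(0),u.max(0))
```

```text
[0.50203282 0.26735097 0.044     ]
seat? [0.56175224 0.00910505 0.046     ]
235 264 147 181
[237.39671813 145.73284235] [264.37458596 172.26588066]
[235.06977948 152.33970686] [265.68309608 182.16203946]
[235.90691714 146.51823361] [262.86108591 173.00507813]
[233.38156339 153.22580375] [263.96453281 182.98958135]
```

```bash
python3 -m crank '[{"grip":0,"offset":[4,-5,30],"angular":[0,0,0]},{"grip":0,"offset":[4,-5,70],"angular":[0,0,0]},{"grip":0,"offset":[4,-5,110],"angular":[0,0,0]},{"grip":0,"offset":[4,-5,150],"angular":[0,0,0]},{"grip":0,"offset":[4,-5,180],"angular":[0,0,0]},{"grip":0,"offset":[4,-5,192],"angular":[0,0,0]},{"grip":0,"offset":[4,-5,192],"angular":[0,0,0]},{"grip":0.3,"offset":[4,-5,192],"angular":[0,0,0]},{"grip":1,"offset":[4,-5,192],"angular":[0,0,0]},{"grip":1,"offset":[4,-5,192],"angular":[0,0,0]}]' 60
python3 -m crank '[{"grip":1,"offset":[0,0,0],"angular":[0,0,0]},{"grip":1,"offset":[0,0,0],"angular":[0,0,0]},{"grip":1,"offset":[0,0,0],"angular":[0,0,0]},{"grip":1,"offset":[0,0,0],"angular":[0,0,0]}]'
python3 go.py .501 .2675 .011 -45
```

```text
t: 11.85
tcp_pos: [0.5027, 0.2686, 0.014]
tool_rot: [0.924, 0.383, 0.002, 0.0]
force: [0.5, -0.2, -0.3]
finger_gap: 0.513
t: 12.25
tcp_pos: [0.5022, 0.2688, 0.0138]
tool_rot: [0.924, 0.383, 0.001, 0.0]
force: [-1.3, 0.2, 5.7]
finger_gap: 0.372
t 12.25 tcp [0.5022 0.2688 0.0138] jaw -45.0 q [0.3  0.78 1.72 0.   0.64 1.08] F [-1.3  0.2  5.7] gap 0.372
offset [-1.8  0.   2.8] angular [ 0.06 -0.12  0.02]
```

```bash
python3 -m crank '[{"grip":1,"offset":[0,0,-10],"angular":[0,0,0]},{"grip":1,"offset":[0,0,-35],"angular":[0,0,0]},{"grip":1,"offset":[0,0,-70],"angular":[0,0,0]},{"grip":1,"offset":[0,0,-105],"angular":[0,0,0]},{"grip":1,"offset":[0,0,-130],"angular":[0,0,0]},{"grip":1,"offset":[0,0,-135],"angular":[0,0,0]},{"grip":1,"offset":[0,0,-135],"angular":[0,0,0]},{"grip":1,"offset":[0,0,-135],"angular":[0,0,0]}]'
python3 go.py .5605 .012 .14 -45
python3 - <<'E'
from h import *
from station import vision
for n in('wrist','side'):
    s=vision.snapshot(n); pickle.dump(s,open(f'pics/{n}8.pkl','wb')); cv2.imwrite(f'pics/{n}8.png',cv2.resize(s['pixels'][:,:,::-1],(800,600)))
crop(s,190,200,100,100,6,'pics/side8.png')
E
```

```text
t: 13.05
tcp_pos: [0.5006, 0.268, 0.1464]
tool_rot: [0.924, 0.383, -0.001, -0.0]
force: [0.6, -0.4, -1.6]
finger_gap: 0.371
t 13.05 tcp [0.5006 0.268  0.1464] jaw -45.0 q [ 0.29  0.56  1.66 -0.    0.92  1.08] F [ 0.6 -0.4 -1.6] gap 0.371
offset [-138.6  223.4    6.4] angular [-0.06  0.11 -0.01]
```

View pics/wrist8.png

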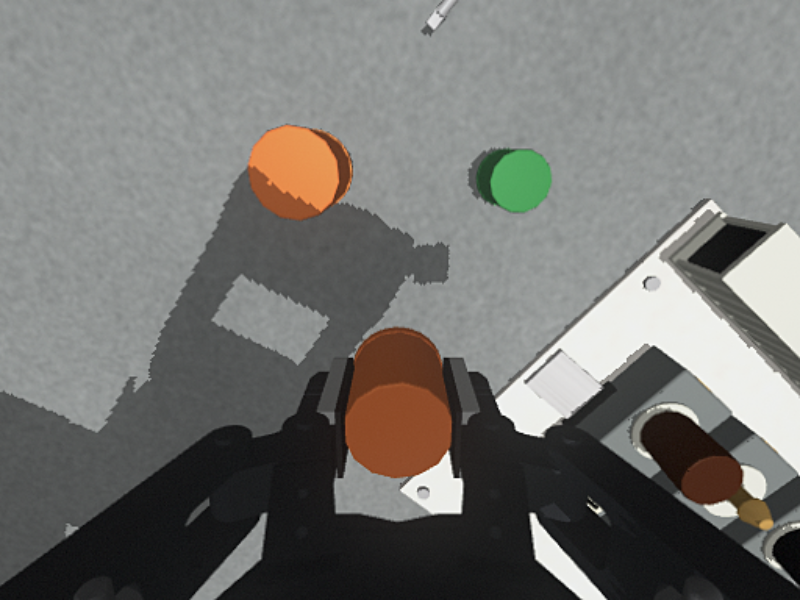

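View pics/side8.png

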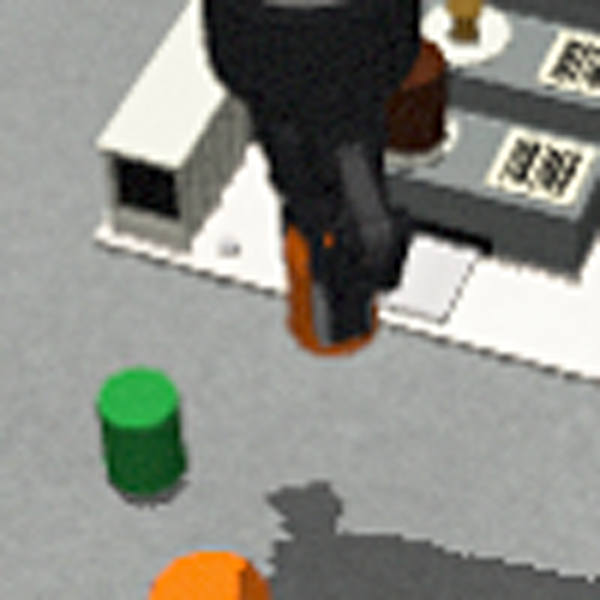

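Run:
```python
from h import *
s=load('wrist8')
T=lambda x,y:((x+.5)*.64-.5,(y+.5)*.64-.5)
tcp=np.array([.5006,.268]);X=np.array([.707,.707]);Y=np.array([.707,-.707])
m=atz(s,T(398.5,430),.1766); d=m[:2]-tcp; print(m,'toolxy',d@X*1e3,d@Y*1e3)
th=np.linspace(0,6.28,60)
u=proj(s,np.c_[tcp[0]+.017*np.cos(th),tcp[1]+.017*np.sin(th),0*th+.1766])/.64;print(u.min(0),u.max(0))
u=proj(s,np.c_[tcp[0]+.017*np.cos(th),tcp[1]+.017*np.sin(th),0*th+.1326])/.64;print('rim',u.min(0),u.max(0))
print('stud tip',atz(s,T(767,522),.072))
```

```text
[0.50062716 0.26681895 0.1766    ] toolxy -0.8158040048675518 0.8542063160940038
[338.70618478 376.75337102] [452.06393017 474.35830014]
rim [353.12721974 320.86934759] [438.93825382 398.54347064]
stud tip [0.56338908 0.00931051 0.072     ]
```

The cap is held upright between the pads with its top at (398,430). I go to a viewpoint 60 mm short of the stud.

```bash
python3 -m crank '[{"grip":1,"offset":[-8,9,0],"angular":[0,0,0]},{"grip":1,"offset":[-24,27,0],"angular":[0,0,0]},{"grip":1,"offset":[-48,54,0],"angular":[0,0,0]},{"grip":1,"offset":[-74,83,0],"angular":[0,0,0]},{"grip":1,"offset":[-100,112,0],"angular":[0,0,0]},{"grip":1,"offset":[-126,141,0],"angular":[0,0,0]},{"grip":1,"offset":[-152,170,0],"angular":[0,0,0]},{"grip":1,"offset":[-176,197,0],"angular":[0,0,0]},{"grip":1,"offset":[-192,215,0],"angular":[0,0,0]},{"grip":1,"offset":[-198,223,0],"angular":[0,0,0]}]'
python3 -m crank '[{"grip":1,"offset":[0,0,0],"angular":[0,0,0]},{"grip":1,"offset":[0,0,0],"angular":[0,0,0]},{"grip":1,"offset":[0,0,0],"angular":[0,0,0]}]'
python3 go.py .5605 .012 .14 -45
python3 - <<'E'
from h import *
from station import vision
for n in('wrist','side'):
    s=vision.snapshot(n); pickle.dump(s,open(f'pics/{n}9.pkl','wb')); cv2.imwrite(f'pics/{n}9.png',cv2.resize(s['pixels'][:,:,::-1],(800,600)))
crop(s,220,160,100,100,6,'pics/side9.png')
E
```

```text
t: 14.15
tcp_pos: [0.5189, -0.0323, 0.1466]
tool_rot: [0.925, 0.381, -0.001, -0.0]
force: [0.9, 1.1, -0.4]
finger_gap: 0.374
t: 14.45
tcp_pos: [0.5187, -0.0281, 0.1471]
tool_rot: [0.924, 0.383, -0.0, -0.0]
force: [-0.3, -0.3, -0.3]
finger_gap: 0.374
t 14.45 tcp [ 0.5187 -0.0281  0.1471] jaw -44.9 q [-0.27  0.51  1.78  0.    0.86  0.51] F [-0.3 -0.3 -0.3] gap 0.374
offset [57.9  1.3  7.1] angular [-0.06  0.02  0.08]
```

View pics/wrist9.png

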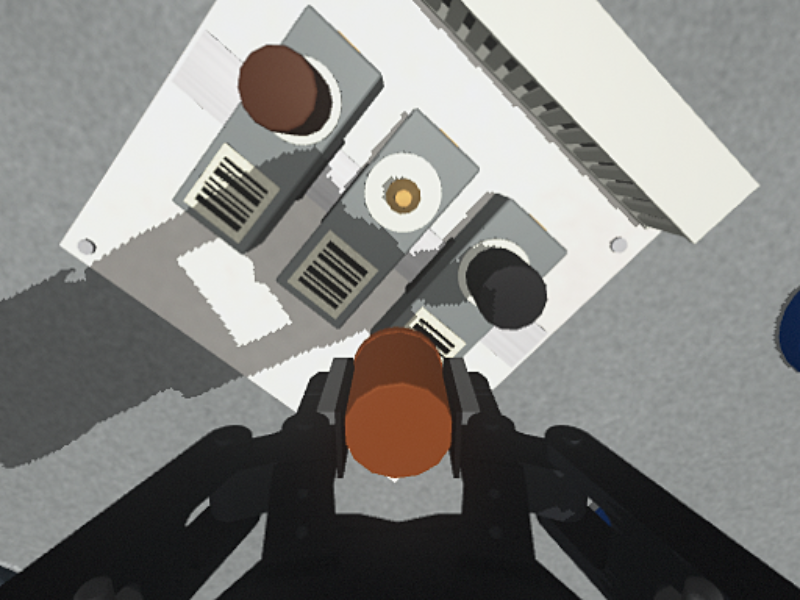

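View pics/side9.png

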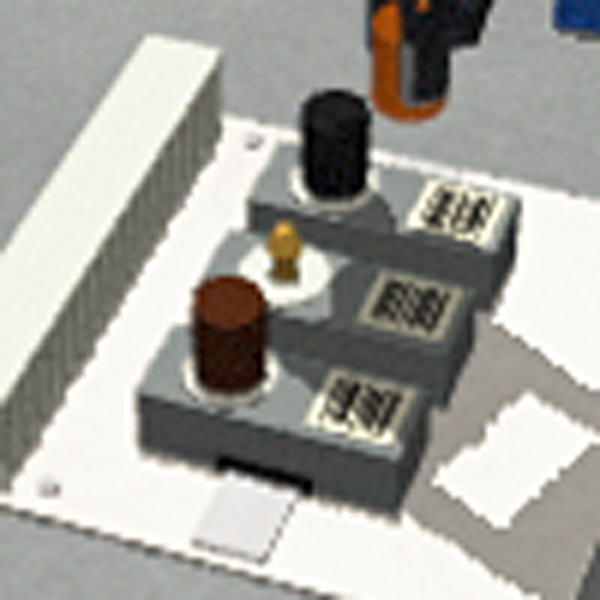

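The wrist view shows the bare seat at (402,193) with the stud tip at (403,198), and the cap still upright in the pads.

Run:
```python
from h import *
s=load('wrist9')
T=lambda x,y:((x+.5)*.64-.5,(y+.5)*.64-.5)
tcp=np.array([.5187,-.0281]);X=np.array([.707,.707]);Y=np.array([.707,-.707])
for n,c,z in(('seat',(402.5,193),.046),('tip',(403,198),.073),('cap',(398.5,430),.1771)):
    m=atz(s,T(*c),z); d=m[:2]-tcp; print(n,m,'toolxy',d@X*1e3,d@Y*1e3)
th=np.linspace(0,6.28,60)
for c in((.5605,.012),(.5618,.0118)):
    u=proj(s,np.c_[c[0]+.021*np.cos(th),c[1]+.021*np.sin(th),0*th+.046])/.64;print(u.min(0),u.max(0))
```

```text
seat [0.5617055  0.01074508 0.046     ] toolxy 57.86836261109609 2.941414513295517
tip [0.56162704 0.01066419 0.073     ] toolxy 57.75569471455678 2.9431338910622586
cap [ 0.51861517 -0.02941941  0.1771    ] toolxy -0.9928001075332091 0.8728498590087564
[360.54254308 152.08722828] [437.53124189 231.01129941]
[362.45415256 150.54212528] [439.52391876 229.63177736]
```

```bash
python3 -m crank '[{"grip":1,"offset":[15,1,0],"angular":[0,0,0]},{"grip":1,"offset":[35,1,0],"angular":[0,0,0]},{"grip":1,"offset":[52,2,0],"angular":[0,0,0]},{"grip":1,"offset":[59,2,5],"angular":[0,0,0]},{"grip":1,"offset":[59,2,25],"angular":[0,0,0]},{"grip":1,"offset":[59,2,40],"angular":[0,0,0]},{"grip":1,"offset":[59,2,45],"angular":[0,0,0]},{"grip":1,"offset":[59,2,45],"angular":[0,0,0]},{"grip":1,"offset":[59,2,45],"angular":[0,0,0]}]'
python3 go.py .562 .0115 .0598 -45
python3 - <<'E'
from h import *
from station import vision
for n in('top','side'):
    s=vision.snapshot(n); pickle.dump(s,open(f'pics/{n}10.pkl','wb')); 
crop(s,220,150,100,100,6,'pics/side10.png')
th=np.linspace(0,6.28,60)
for z in(.046,.088): 
    u=(proj(s,np.c_[.562+.017*np.cos(th),.0115+.017*np.sin(th),0*th+z])-[220,150]+.5)*6; print(z,u.min(0),u.max(0))
E
```

```text
t: 15.45
tcp_pos: [0.5627, 0.011, 0.1026]
tool_rot: [0.924, 0.383, 0.0, 0.0]
force: [-0.4, -0.1, -0.8]
finger_gap: 0.377
t 15.45 tcp [0.5627 0.011  0.1026] jaw -45.0 q [-0.18  0.63  1.7   0.    0.82  0.61] F [-0.4 -0.1 -0.8] gap 0.377
offset [-0.1 -0.9 42.8] angular [ 0.03 -0.02  0.  ]
0.046 [247.61453553 304.17704973] [320.73453432 353.24981237]
0.088 [246.49265709 235.87265105] [321.19003229 284.63816503]
```

View pics/side10.png

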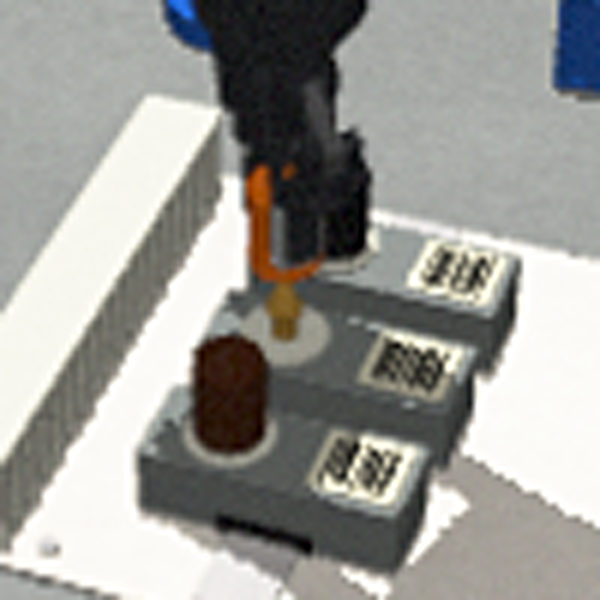

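The cap hangs centred over the stud, about 15 mm above it. I descend to just before the beads and read the force.

```bash
python3 -m crank '[{"grip":1,"offset":[0,-0.5,8],"angular":[0,0,0]},{"grip":1,"offset":[0,-0.5,16],"angular":[0,0,0]},{"grip":1,"offset":[0,-0.5,23],"angular":[0,0,0]},{"grip":1,"offset":[0,-0.5,28],"angular":[0,0,0]},{"grip":1,"offset":[0,-0.5,28],"angular":[0,0,0]},{"grip":1,"offset":[0,-0.5,28],"angular":[0,0,0]}]'
python3 go.py .562 .0115 .0598 -45
python3 - <<'E'
from h import *
from station import vision
s=vision.snapshot('side'); crop(s,220,150,100,100,6,'pics/side11.png')
E
```

```text
t: 16.15
tcp_pos: [0.5619, 0.0112, 0.074]
tool_rot: [0.924, 0.383, -0.0, -0.0]
force: [-0.2, 0.6, -0.7]
finger_gap: 0.379
t 16.15 tcp [0.5619 0.0112 0.074 ] jaw -45.0 q [-0.18  0.67  1.72  0.    0.75  0.61] F [-0.2  0.6 -0.7] gap 0.379
offset [ 0.2 -0.1 14.2] angular [-0.03  0.02 -0.01]
```

View pics/side11.png

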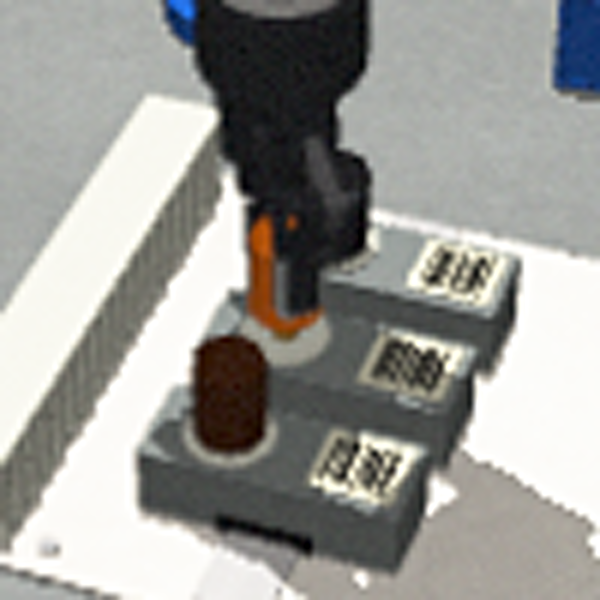

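```bash
python3 -m crank '[{"grip":1,"offset":[0,0,1.5],"angular":[0,0,0]},{"grip":1,"offset":[0,0,3],"angular":[0,0,0]},{"grip":1,"offset":[0,0,4],"angular":[0,0,0]},{"grip":1,"offset":[0,0,4],"angular":[0,0,0]}]' 80
python3 -m crank '[{"grip":1,"offset":[0,0,1],"angular":[0,0,0]},{"grip":1,"offset":[0,0,2],"angular":[0,0,0]},{"grip":1,"offset":[0,0,2],"angular":[0,0,0]}]'
python3 -m crank '[{"grip":1,"offset":[0,0,1],"angular":[0,0,0]},{"grip":1,"offset":[0,0,2],"angular":[0,0,0]},{"grip":1,"offset":[0,0,3],"angular":[0,0,0]},{"grip":1,"offset":[0,0,3],"angular":[0,0,0]}]'
```

```text
t: 16.6
tcp_pos: [0.5625, 0.0117, 0.0706]
tool_rot: [0.924, 0.382, 0.001, -0.0]
force: [0.9, 3.5, 2.1]
finger_gap: 0.37
t: 16.9
tcp_pos: [0.5625, 0.0114, 0.0691]
tool_rot: [0.924, 0.383, 0.001, 0.0]
force: [-0.7, 3.0, 6.1]
finger_gap: 0.371
t: 17.3
tcp_pos: [0.5614, 0.0111, 0.0644]
tool_rot: [0.924, 0.383, -0.001, -0.0]
force: [1.3, 2.7, -4.6]
finger_gap: 0.368
```

The click is passed: force rose to 6 N, then flipped to −4.6 N. I carry on down to the seat.

```bash
python3 -m crank '[{"grip":1,"offset":[0,0,1],"angular":[0,0,0]},{"grip":1,"offset":[0,0,2],"angular":[0,0,0]},{"grip":1,"offset":[0,0,3],"angular":[0,0,0]},{"grip":1,"offset":[0,0,3],"angular":[0,0,0]}]'
python3 -m crank '[{"grip":1,"offset":[0,0,1],"angular":[0,0,0]},{"grip":1,"offset":[0,0,1],"angular":[0,0,0]},{"grip":1,"offset":[0,0,1],"angular":[0,0,0]}]'
```

```text
t: 17.7
tcp_pos: [0.5622, 0.0114, 0.0619]
tool_rot: [0.924, 0.383, 0.0, -0.0]
force: [2.5, 2.7, -4.8]
finger_gap: 0.37
t: 18.0
tcp_pos: [0.5619, 0.0113, 0.0614]
tool_rot: [0.924, 0.383, -0.0, -0.0]
force: [0.0, 3.1, -3.2]
finger_gap: 0.371
```

```bash
python3 -m crank '[{"grip":1,"offset":[0,0,1],"angular":[0,0,0]},{"grip":1,"offset":[0,0,1],"angular":[0,0,0]},{"grip":1,"offset":[0,0,1],"angular":[0,0,0]}]'
python3 -m crank '[{"grip":1,"offset":[0,0,1],"angular":[0,0,0]},{"grip":1,"offset":[0,0,1],"angular":[0,0,0]},{"grip":1,"offset":[0,0,1],"angular":[0,0,0]}]'
```

```text
t: 18.3
tcp_pos: [0.5619, 0.0111, 0.0605]
tool_rot: [0.924, 0.383, -0.0, 0.0]
force: [0.3, 1.7, -0.9]
finger_gap: 0.367
t: 18.6
tcp_pos: [0.562, 0.0112, 0.0599]
tool_rot: [0.924, 0.383, 0.0, 0.0]
force: [-1.2, 0.8, 5.0]
finger_gap: 0.37
```

Contact with the seat (TCP 59.9 mm, as predicted). I raise the press to about 12 N.

```bash
python3 -m crank '[{"grip":1,"offset":[0,0,0.5],"angular":[0,0,0]},{"grip":1,"offset":[0,0,1],"angular":[0,0,0]},{"grip":1,"offset":[0,0,1],"angular":[0,0,0]},{"grip":1,"offset":[0,0,1],"angular":[0,0,0]}]'
python3 -m crank '[{"grip":1,"offset":[0,0,0],"angular":[0,0,0]},{"grip":1,"offset":[0,0,0],"angular":[0,0,0]},{"grip":1,"offset":[0,0,0],"angular":[0,0,0]}]'
```

```text
t: 19.0
tcp_pos: [0.562, 0.0112, 0.0598]
tool_rot: [0.924, 0.383, 0.0, 0.0]
force: [-2.7, 2.2, 12.6]
finger_gap: 0.367
t: 19.3
tcp_pos: [0.562, 0.0112, 0.0598]
tool_rot: [0.924, 0.383, 0.0, 0.0]
force: [-3.1, 0.9, 12.7]
finger_gap: 0.368
```

Run:
```python
from h import *
from station import vision,manip
s=vision.snapshot('side'); crop(s,220,80,133,100,6,'pics/side12.png')
t=vision.snapshot('top'); cv2.imwrite('pics/top12.png',cv2.resize(t['pixels'][:,:,::-1],(800,600)))
print(manip.sense()['force'],manip.sense()['tcp_pos'])
```

```text
[-2.29462606  1.66216494 11.87723809] [0.5619543  0.0111849  0.05984329]
```

View pics/side12.png

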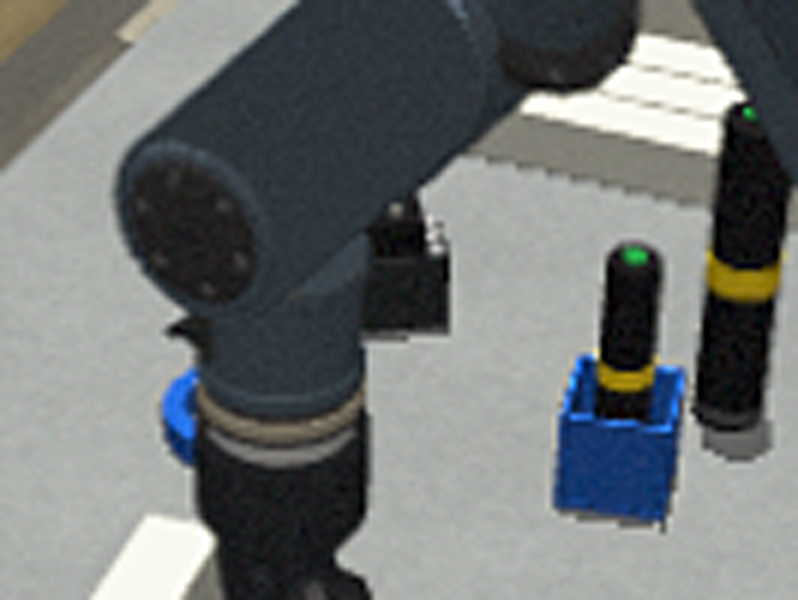

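View pics/top12.png

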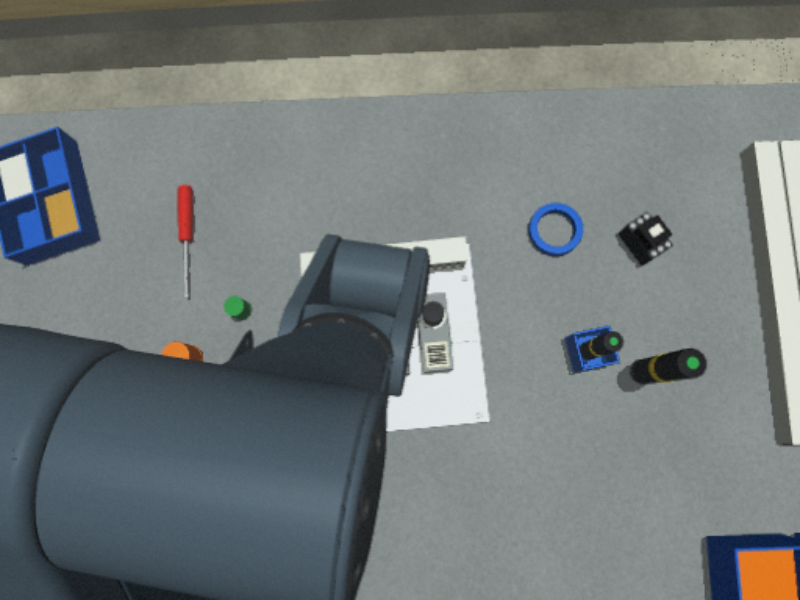

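Scanner upright in its rest (top view 607,345). The screwdriver, tape roll and contactor are unmoved. One last close look at the cap on its seat.

Run:
```python
from h import *
from station import vision,manip
s=vision.snapshot('side'); crop(s,220,150,100,100,6,'pics/side13.png')
print(manip.sense()['force'],manip.sense()['tcp_pos'])
```

```text
[-2.90212995  1.84040009 12.34816912] [0.56197495 0.0111896  0.0598513 ]
```

View pics/side13.png

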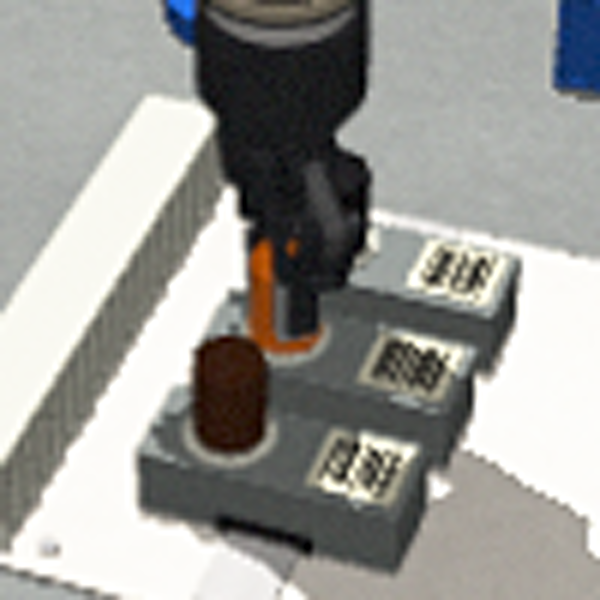

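The cap sits flat and centred on the seat: the rim spans x 248–323 at y about 355, inside the white ring. I hand in.

```bash
python3 -c "
from station import manip
print(manip.sign_off())"
```

```text
the job is handed in; nothing more can be done
None
```

I finished the job and handed it in at about 19.5 s on the robot's clock; the station reports no verdict.

- **Scan:** I held the small scanner upright about 7 cm above the bare (middle) terminal's label for a second. I then stood it back in its rest and let go. The last pictures show it upright there.
- **Cap:** I pressed the small orange cap over the stud. The force rose to at least 6 N, then reversed to about −4.7 N as the cap was drawn down past the click. At the end the tool was at z = 59.8 mm, the height predicted for a seated rim. The push held steady at about 12 N with the fingers still gripping.
- **Bystanders:** The screwdriver, tape roll and contactor look unmoved in the last top view.

**Disagreements:** The cameras' estimates of the stud's position mostly agreed within about 2 mm. The side view's estimate of the stud tip was about 5 mm off in y, so I followed the wrist and top views. A small sideways force of about 3 N remained at the end. In the last side view the cap is centred on the seat to within what the picture resolves.

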